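Put the decorating tools back in the tray

ROBOT

A 6-joint arm with a two-finger parallel gripper is mounted at the origin on the work surface. World frame = base frame: x ahead of the robot, y to its left, z up, the work surface at z = 0. Lengths are in m, angles in degrees, forces in N, time in s.
With the tool pointing down it reaches from about 0.35 to 0.875 m from the base axis. Payload 4.2 kg.
Tool frame: the origin (TCP) lies midway between the tips of the shut fingers; the grasp point (between the pads) lies 19 mm behind it; y points along the fingers, z is the direction in which the jaws open and shut, and the axes are right-handed (so a half turn about y gives the same grasp; the last joint's range is limited). The gripper opens to 87 mm and grips with 3 to 60 N. Pads are 19 mm wide; open, the fingers measure 117 mm over their backs; the gripper's body (75 mm by 190 mm) begins 51 mm behind the grasp point.
Start: joints at [-57.777, 22.042, 0.453, 0, -68.411, -14.817], TCP at [0.187, -0.596, 0.197] pointing down, gripper open.
Joint ranges: [-179.83, 179.83], [-69.29, 118.12], [-61.27, 80.66], [-181.25, 117.63], [-171.15, -9.14], [-177.46, 177.46]. Speed limits (degrees/s): [159.86, 159.86, 180, 180, 180, 180].

INTERFACE

Orientations are given as [roll, pitch, yaw] about the fixed x, y, z axes, in that order (R = Rz(yaw) Ry(pitch) Rx(roll)).
In Python, from workcell import env gives the robot as it stands. The module is installed in compiled form; this text tells all that it offers. Calls block until the motion is done:
- env.goto(position, orientation): joint-space move of the TCP to a pose.
- env.move_straight(position, rotation=None, rate=0.15, force_limit=None): straight line of the TCP; rotation=None keeps the orientation; rate is the mean speed in m/s. With force_limit (N) it stops when the force on the tool has changed by that much, and returns True; else False.
- env.set_joints(angles): joint-space move.
- env.gripper_to(opening, grasp_force=None): opening from 0.0 (shut) to 1.0 (fully open); grasp_force is the grip in N (None keeps the last); returns when the fingers have stopped.
- env.dwell(seconds).
- env.inverse_kinematics(position, orientation): joint angles nearest the present ones, or None.
- env.read_state(): the state.
- env.grab_frame(name): name is "scene" or "top" or "wrist"; returns a dict with "image" (384x512x3 uint8, blue, green, red), "fx", "fy", "cx", "cy" (pixels), "position" and "orientation" of the camera in the world. Camera axes: x right, y up, looking along -z (the intrinsics and any distortion apply to the point x, -y, -z); pixel columns grow to the right and rows downward; lengths in m; the calibration is good to about 2 mm. A picture is of the moment at which its call begins. There is no depth.
A pose or a line that the arm cannot do raises env.Unreachable and nothing moves.
- env.close_job(): hands the job in, once; it reports no verdict.
Trained networks look in a picture, given as the dict that the camera call returned (one of the last four; its "shot" number tells which), for a name from the list of things; names that differ only in an ending like _2 or _b are one class to them, and where a whole thing is asked for, a point or a joint stands for the part that bears it (a point fixed in the world has none). Each returns a list of dicts, best first, with "score" (0 to 1); they miss things now and then, are a little off and sometimes report something else, mostly with a low value. They report only what shows in the picture. A call takes as long as a camera call.
- env.search_frame(picture, thing): "xyz" ([x, y, z] in m, in world coordinates, good to about 4 mm: the middle of the surface that is visible of it).
- env.trace(picture, thing): "mask" (384x512 bool, what is visible of it).
The state is a dict: "clock": time; "joint_positions": joint angles; "qvel": joint speeds; "joint_torque": joint torques, N m; "position": TCP position; "tool_rot": TCP orientation; "force": force on the tool from outside, world axes, zero at the start; "wrist_torque": the same for the moment, N m; "opening": opening from 0.0 (shut) to 1.0 (fully open).
Only numpy, scipy, OpenCV 4.12 (cv2) and the standard library are available. Lean on these libraries where they do the work, as an engineer would, in place of code of your own. Each camera call takes 0.05 s, during which the arm holds its last target. There are 200 camera calls.

TASK

At the pottery decorating bench, put the blue-handled brush into the blue-floored compartment of the wooden tray and the yellow-handled spatula into the yellow-floored one. Each must lie flat on the floor of its compartment, straight along it, either way round; lay them down rather than dropping them from a height, and let go.

Things in the scene. Friction and masses are not known exactly. Their poses are not given: they have to be found in the camera images.
- blue_brush: Flat glaze brush with a blue handle (95 x 16 x 16 mm, from x = -75 to +20 mm), a steel ferrule 28 mm wide and pale bristles 30 mm wide and 12 mm thick at the +x end; 50 g. A like brush with a red handle lies near and is not wanted. Rigid, lies flat on the bench, 150 mm long. Origin: midpoint of its length, on its underside (the handle part is still 16 x 16 mm there, good to grip, near the centre of mass); x axis along the tool from handle to working end, z up.
- yellow_spatula: Spatula with a yellow handle (93 x 16 x 16 mm, from x = -75 to +18 mm) and a flat steel blade 36 mm wide and 4 mm thick at the +x end; 70 g. A like spatula with a green handle lies at the back and is not wanted. Rigid, lies flat on the bench, 150 mm long. Origin: midpoint of its length, on its underside (the handle part is still 16 x 16 mm there, good to grip, near the centre of mass); x axis along the tool from handle to working end, z up.
- blue_bay (a point): Blue-floored compartment of the wooden tray, 196 mm long along the tray's x axis and 80 mm wide along its y axis inside. The tray is fixed to the bench, 208 x 294 mm outside, its walls 6 mm thick, their tops 16 mm above the bench (10 mm above the bay floors). This point: centre of the bay's floor, 6 mm above the bench; axes are the tray's, z up.
- yellow_bay (a point): Yellow-floored compartment of the same tray, set crosswise to the blue one: 196 mm long along the tray's y axis and 80 mm wide along its x axis inside. Beside it is a plain wooden-floored compartment with a white dish, 28 mm high, in it. The tray is fixed to the bench, 208 x 294 mm outside, its walls 6 mm thick, their tops 16 mm above the bench (10 mm above the bay floors). This point: centre of the bay's floor, 6 mm above the bench; axes are the tray's, z up.

How it is judged:
By the outcome, as a careful person would: the job done as asked, in the order asked, and still so for the second after the job is handed in, with the robot touching nothing.
It also fails if it takes over 58 s, if anything falls off the work surface, if the arm or the gripper's body presses on something with over 40 N, if the wrist force passes 120 N, or if a joint passes its speed limit or range.

## Working session

There is one attempt and no reset: what is moved stays moved. The work goes in short steps, each a Python script; the robot and the scene stay as the last script left them, time stands still between calls to the robot, and variables do not carry over. Pictures are saved under pics/ and viewed, about 8 in all and at most 12, crops included, and the job is handed in when it is done.

```bash
mkdir -p pics; cat > h.py <<'E'
import numpy as np, cv2
from scipy.spatial.transform import Rotation as R
from workcell import env
def rot(o): return R.from_euler('xyz',o,degrees=True)
def ray(f,uv,z):
    uv=np.atleast_2d(uv).astype(float)
    d=np.c_[(uv[:,0]-f['cx'])/f['fx'],-(uv[:,1]-f['cy'])/f['fy'],-np.ones(len(uv))]
    d=rot(f['orientation']).apply(d); p=np.array(f['position'])
    return p+d*((z-p[2])/d[:,2])[:,None]
def px(f,P):
    q=rot(f['orientation']).inv().apply(np.atleast_2d(P)-np.array(f['position']))
    return np.c_[f['cx']+f['fx']*q[:,0]/-q[:,2],f['cy']-f['fy']*q[:,1]/-q[:,2]]
E
python3 - <<'E'
from h import *
ims=[]
for n in ("top","scene"):
    f=env.grab_frame(n); ims.append(f['image'])
    print(n,{k:v for k,v in f.items() if k!='image'})
    for t in ("blue_brush","yellow_spatula","blue_bay","yellow_bay"):
        print(t,[(np.round(d['xyz'],3),round(d['score'],2)) for d in env.search_frame(f,t)])
    cv2.imwrite(f"pics/{n}.png",cv2.resize(f['image'],(800,600),interpolation=cv2.INTER_CUBIC))
s=env.read_state(); print(s['tool_rot'],s['clock'])
E
```

```text
top {'fx': 394.39030228176324, 'fy': 394.39030228176324, 'cx': 256.2205253607589, 'cy': 195.627549977852, 'position': array([0.31925173, 0.00829783, 1.04956977]), 'orientation': array([ 1.23441389e+01,  7.52773136e-02, -9.25114891e+01]), 'shot': 1}
blue_brush [(array([ 0.519, -0.21 ,  0.013]), 0.94)]
yellow_spatula [(array([ 0.597, -0.079,  0.006]), 0.79)]
blue_bay [(array([0.533, 0.245, 0.006]), 0.87)]
yellow_bay [(array([0.536, 0.236, 0.011]), 0.78)]
scene {'fx': 443.44056138644515, 'fy': 443.44056138644515, 'cx': 262.33580514377604, 'cy': 190.57958740433767, 'position': array([ 1.12643233, -0.01894481,  0.9481053 ]), 'orientation': array([33.17945119, -0.12775497, 87.2461148 ]), 'shot': 2}
blue_brush [(array([ 0.527, -0.202,  0.016]), 0.91)]
yellow_spatula [(array([ 0.606, -0.083, -0.002]), 0.59)]
blue_bay [(array([0.539, 0.239, 0.005]), 0.73)]
yellow_bay [(array([0.54 , 0.24 , 0.007]), 0.9)]
[-8.99955435e+01 -2.05640553e-03  1.74070859e+01] 0.5
```

View pics/top.png

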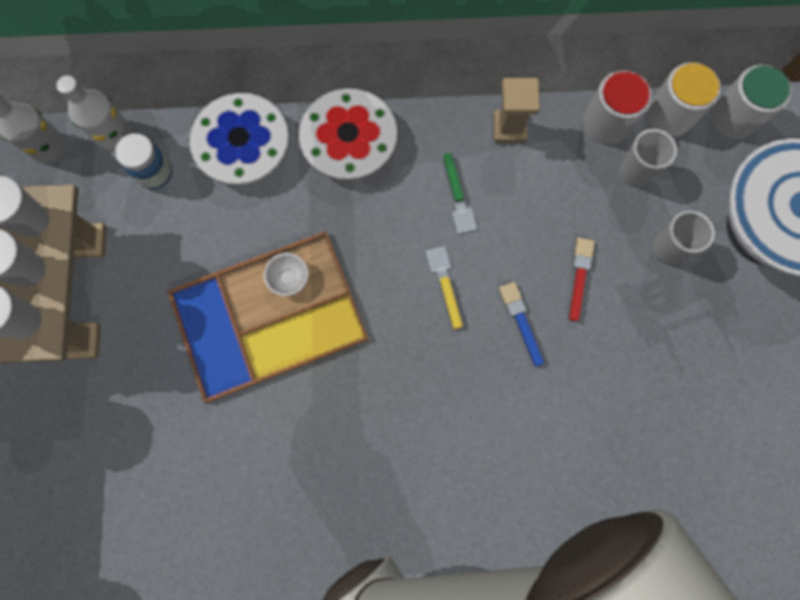

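View pics/scene.png

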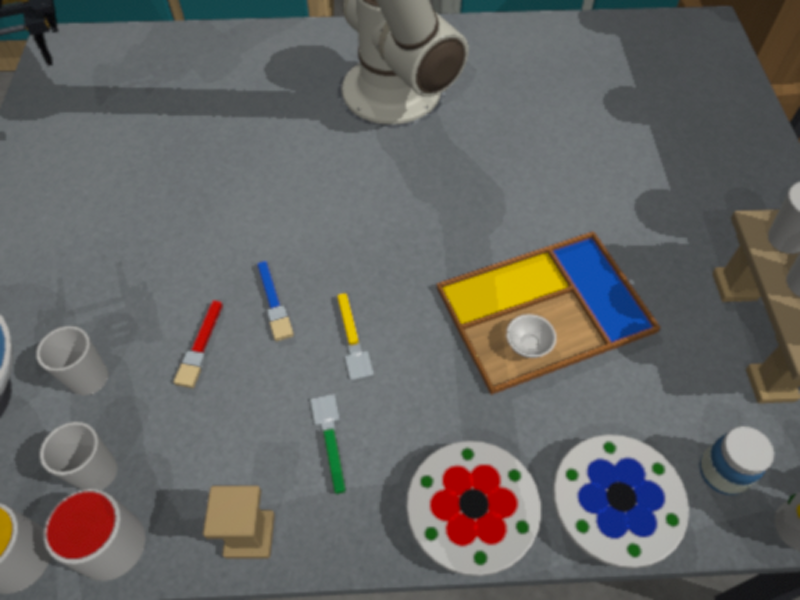

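The top view (800×600) shows the blue brush at about (522,325), the yellow spatula at (447,290), the blue floor at (212,338) and the yellow floor at (303,338). The red and green decoys are separate. Next I measure handles and floors by colour in both views.

```bash
cat >> h.py <<'E'
def blobs(f,col):
    hsv=cv2.cvtColor(f['image'],cv2.COLOR_BGR2HSV)
    lo,hi={'b':((105,120,40),(128,255,255)),'y':((20,130,60),(34,255,255))}[col]
    m=cv2.inRange(hsv,lo,hi); n,l,st,c=cv2.connectedComponentsWithStats(m)
    return [(l==i) for i in range(1,n) if st[i,4]>60]
def rect(f,mask,z):
    v,u=np.nonzero(mask); P=ray(f,np.c_[u,v],z)[:,:2]
    (c,(a,b),_)=r=cv2.minAreaRect((P*1000).astype(np.float32))
    box=cv2.boxPoints(r)/1000; e=[box[1]-box[0],box[2]-box[1]]; e=max(e,key=np.linalg.norm)
    return np.array(c)/1000,max(a,b)/1000,min(a,b)/1000,np.degrees(np.arctan2(e[1],e[0]))%180
E
python3 - <<'E'
from h import *
for n in ("top","scene"):
    f=env.grab_frame(n)
    for c in 'by':
        for m in blobs(f,c):
            big=m.sum()>700
            r=rect(f,m,0.006 if big else .012)
            if r[0][0]<.7 : print(n,c,m.sum(),np.round(r[0],4),np.round(r[1:],4))
    for t in ("blue_brush","yellow_spatula"):
        for d in env.trace(f,t)[:1]: 
            r=rect(f,d['mask'],.009); print(n,t,round(d['score'],2),np.round(r[0],4),np.round(r[1:],4))
E
```

```text
top b 1984 [0.5092 0.3275] [ 0.1913  0.0757 19.1043]
top b 218 [ 0.4792 -0.2162] [9.24000e-02 1.66000e-02 1.69038e+01]
top y 187 [ 0.5485 -0.0871] [ 0.09    0.0152 12.0478]
top y 2172 [0.5017 0.1707] [1.979000e-01 8.060000e-02 1.092758e+02]
top blue_brush 0.93 [ 0.5058 -0.2077] [ 0.1498  0.0313 16.6543]
top yellow_spatula 0.84 [ 0.5778 -0.0804] [ 0.1489  0.0374 10.4777]
scene b 1770 [0.5044 0.3266] [ 0.19    0.0737 19.0689]
scene b 195 [ 0.4758 -0.2188] [9.39000e-02 1.64000e-02 1.72642e+01]
scene y 1955 [0.4965 0.1701] [1.970000e-01 7.880000e-02 1.090542e+02]
scene y 230 [ 0.5486 -0.0888] [ 0.0965  0.017  11.7435]
scene blue_brush 0.73 [ 0.5033 -0.2099] [ 0.158   0.0315 18.031 ]
scene yellow_spatula 0.72 [ 0.576 -0.079] [0.156  0.0348 8.015 ]
```

```bash
python3 - <<'E'
from h import *
print(env.inverse_kinematics([.499,.1705,.05],[-90,0,109.3]),env.inverse_kinematics([.499,.1705,.05],[-90,0,-70.7]))
env.gripper_to(.5,20)
env.goto([.504,-.2095,.15],[-90,0,17])
f=env.grab_frame("wrist")
for m in blobs(f,'b'):
    r=rect(f,m,.012); print(m.sum(),np.round(r[0],4),np.round(r[1:],4))
for d in env.trace(f,"blue_brush")[:1]:
    r=rect(f,d['mask'],.009); print(round(d['score'],2),np.round(r[0],4),np.round(r[1:],4))
s=env.read_state();print(s['clock'],s['position'],s['opening'])
cv2.imwrite("pics/w1.png",f['image'])
E
```

```text
[ 36.5046773   21.77339204 -24.23041787   0.         -43.99619009
 -17.2046773 ] [ 36.5046773   21.77339204 -24.23041787   0.         -43.99619009
 162.7953227 ]
1165 [ 0.4768 -0.2154] [9.40000e-02 1.59000e-02 1.66327e+01]
0.63 [ 0.5026 -0.2049] [ 0.1513  0.0314 13.5832]
3.7083 [ 0.50376776 -0.21035898  0.1500544 ] 0.49860742721574713
```

View pics/w1.png

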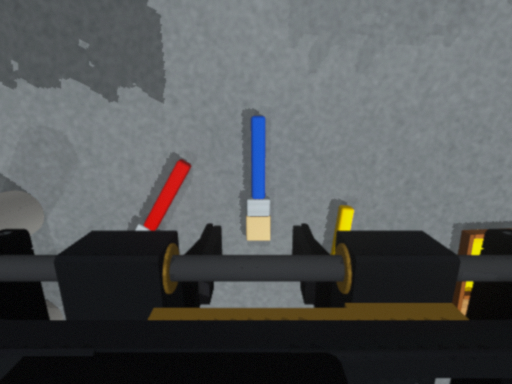

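The wrist view shows the brush straight along the jaws' plane, handle from (258,118) to (258,198), and clear of the red one. I'll grip it and carry it.

```bash
python3 - <<'E'
from h import *
g=[.5032,-.2082]; O=[-90,0,16.8]
env.goto([*g,.10],O)
print(env.move_straight([*g,.004],rate=.08,force_limit=6), env.read_state()['position'])
env.gripper_to(0,25); s=env.read_state(); print('grip',s['opening'],s['position'],s['force'])
env.move_straight([*g,.12],rate=.12)
s=env.read_state(); print(s['opening'],s['force'])
env.goto([.507,.327,.12],[-90,0,19.1])
f=env.grab_frame("wrist")
for m in blobs(f,'b'):
    if m.sum()<4000 or 1:
        r=rect(f,m,.12); print(m.sum(),np.round(r[0],4),np.round(r[1:],4))
s=env.read_state(); print(s['opening'],s['clock'],s['position'])
t=env.grab_frame("top")
c=px(t,[.45,.25,.05])[0]; 
cv2.imwrite("pics/w2.png",np.hstack([f['image'],cv2.resize(t['image'][100:300,50:330],(512,384))])[:, :]) if 0 else cv2.imwrite("pics/w2.png",f['image'])
E
```

```text
False [ 0.5036955  -0.20826693  0.00455162]
grip 0.0049176201195472915 [ 0.50321579 -0.20819927  0.0039923 ] [-0.04299145  0.13522674 -0.38291668]
0.00694635547709664 [-0.8326358   0.69560062  0.63217132]
10508 [0.4735 0.3158] [ 0.1081  0.0498 19.065 ]
0.005539904277736776 9.45 [0.50741923 0.3259875  0.12002615]
```

View pics/w2.png

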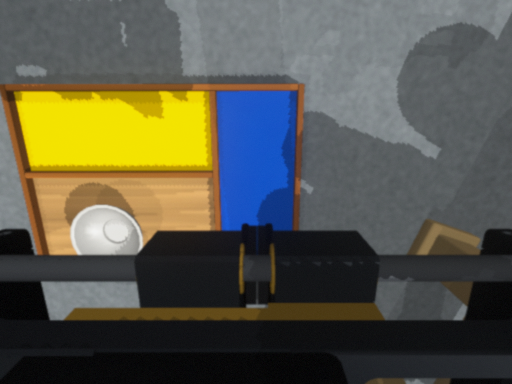

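The grip missed: the fingers are fully shut and empty. I need to see where the brush is now.

```bash
python3 - <<'E'
from h import *
env.gripper_to(.5,25)
env.goto([.504,-.2095,.15],[-90,0,17])
f=env.grab_frame("wrist")
for m in blobs(f,'b'):
    r=rect(f,m,.012); print(m.sum(),np.round(r[0],4),np.round(r[1:],4))
t=env.grab_frame("top")
for m in blobs(t,'b'):
    if m.sum()<700: r=rect(t,m,.012); print('top',m.sum(),np.round(r[0],4),np.round(r[1:],4))
print(env.read_state()['clock'])
for d in env.trace(f,"blue_brush")[:1]:
    r=rect(f,d['mask'],.009); print(round(d['score'],2),np.round(r[0],4),np.round(r[1:],4))
im=f['image'].copy()
for P in ([.504,-.2095,.0],[.504,-.2095,.15],[.504,-.2095,.016]):
    u=px(f,P)[0]; print(u); cv2.circle(im,tuple(int(x) for x in u),3,(255,0,255),-1)
print(f['position'],f['orientation'],f['fx'],f['cx'],f['cy'])
cv2.imwrite("pics/w3.png",im)
E
```

```text
1173 [ 0.4767 -0.2155] [9.38000e-02 1.59000e-02 1.67073e+01]
top 247 [ 0.7084 -0.6653] [2.335000e-01 1.084000e-01 1.696318e+02]
top 81 [0.8216 0.4479] [6.150000e-02 2.840000e-02 1.249913e+02]
top 159 [ 0.4673 -0.2198] [6.76000e-02 1.66000e-02 1.69038e+01]
12.5167
0.85 [ 0.5037 -0.2084] [ 0.1517  0.0307 17.7401]
[255.03442015 179.21191495]
[253.91784355 225.08253524]
[254.96195675 182.18881875]
[ 0.43254238 -0.22947398  0.33736934] [-1.56879609e+01 -1.97908224e-02  1.07070744e+02] 284.99263450296183 256.68648493432397 195.5864213709961
```

View pics/w3.png

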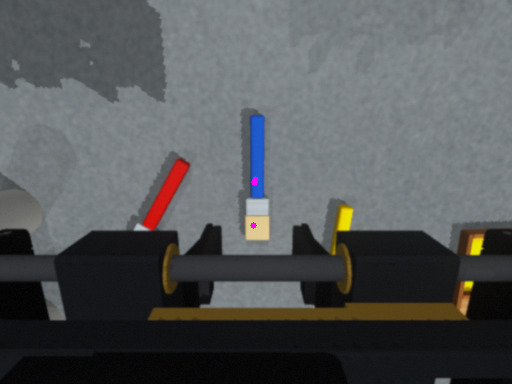

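The brush hasn't moved, so the fingers must have closed above it. I'll find the real tip height with a gentle touch on bare bench.

```bash
python3 - <<'E'
from h import *
env.gripper_to(0,25)
p=[.45,-.14]; O=[-90,0,16.8]
env.goto([*p,.05],O)
env.move_straight([*p,.01],rate=.1)
print(env.move_straight([*p,-.03],rate=.03,force_limit=4)); s=env.read_state(); print(s['position'],s['force'],s['clock'])
f=env.grab_frame("scene"); u,v=px(f,[*p,0])[0].astype(int); print(u,v)
print(px(f,[*s['position']]))
cv2.imwrite("pics/s4.png",cv2.resize(f['image'][v-70:v+50,u-80:u+80],(800,600),interpolation=cv2.INTER_CUBIC))
env.move_straight([*p,.08],rate=.15)
E
```

```text
True
[ 0.44981865 -0.14000754 -0.02486456] [-0.39628617  0.7222179   4.95866009] 15.7417
202 174
[[203.89744727 179.87787389]]
```

View pics/s4.png

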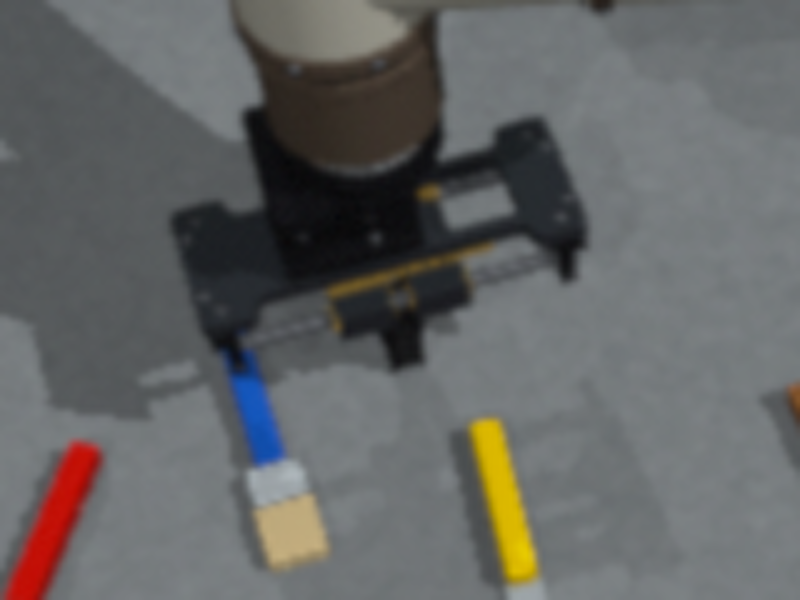

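The real tips touch the bench at a reported z of about -0.0245, so the reported TCP sits about 24 mm beyond the real tips. I'll correct for that and retry.

```bash
python3 - <<'E'
from h import *
g=[.5032,-.2082]; O=[-90,0,16.8]
env.gripper_to(.5,25)
env.goto([*g,.04],O)
print(env.move_straight([*g,-.021],rate=.08,force_limit=6), env.read_state()['position'])
env.gripper_to(0,25); s=env.read_state(); print('grip',s['opening'],s['position'],s['force'])
if s['opening']<.1: raise SystemExit
env.move_straight([*g,.08],rate=.12)
s=env.read_state(); print(s['opening'],s['force'])
env.goto([.507,.327,.08],[-90,0,19.1])
f=env.grab_frame("wrist")
s=env.read_state(); print(s['opening'],s['clock'],s['position'])
for m in blobs(f,'y'):
    r=rect(f,m,.006); print(m.sum(),np.round(r[0],4),np.round(r[1:],4))
cv2.imwrite("pics/w5.png",f['image'])
E
```

```text
False [ 0.50370884 -0.20820694 -0.02052362]
grip 0.18272515582638268 [ 0.50328269 -0.20824466 -0.02085378] [0.98798147 0.39243617 1.58623685]
0.1772051251651924 [-0.94425341  0.10336312 -0.56993407]
0.17643024711481106 22.5667 [0.50740224 0.3259235  0.07998289]
18834 [0.499  0.1724] [1.932000e-01 8.090000e-02 1.090263e+02]
244 [0.5935 0.3127] [5.65000e-02 7.80000e-03 1.55497e+01]
224 [0.566  0.3924] [5.65000e-02 8.60000e-03 2.25253e+01]
4158 [0.6285 0.3658] [3.435000e-01 2.020000e-02 1.090204e+02]
```

View pics/w5.png

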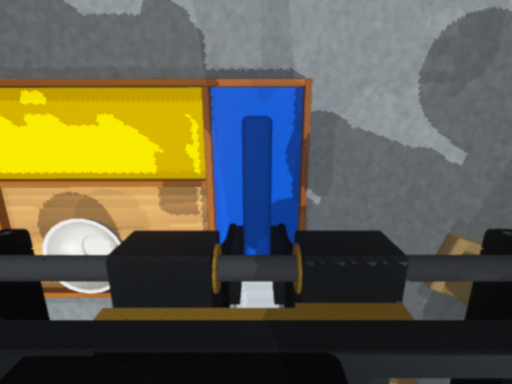

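The brush is held straight and the blue bay lies below it. I'll lay it down, then go over the spatula.

```bash
python3 - <<'E'
from h import *
p=[.507,.327]
env.move_straight([*p,0],rate=.12)
print(env.move_straight([*p,-.0165],rate=.03,force_limit=3)); s=env.read_state(); print(s['position'],s['force'])
env.gripper_to(.36)
env.move_straight([*p,.06],rate=.12)
f=env.grab_frame("wrist"); cv2.imwrite("pics/w6.png",f['image'])
env.gripper_to(.5)
env.goto([.5764,-.082,.1],[-90,0,11.7])
f=env.grab_frame("wrist")
for m in blobs(f,'y'):
    r=rect(f,m,.012); c,a=r[0],np.radians(r[3]); print(m.sum(),np.round(c,4),np.round(r[1:],4),c+.0285*np.array([np.cos(a),np.sin(a)]))
print(env.read_state()['clock'])
E
```

```text
True
[ 0.50683999  0.32691719 -0.01492129] [-0.63480456 -0.90545969  3.68139935]
1557 [ 0.5467 -0.0866] [ 0.0919  0.0156 12.1691] [ 0.5745482 -0.0806276]
6705 [0.5155 0.1216] [8.810000e-02 7.870000e-02 1.091153e+02] [0.50613207 0.14848718]
365 [ 0.6783 -0.1554] [0.059  0.015  4.1299] [ 0.70670938 -0.15330961]
366 [0.6401 0.0303] [6.04000e-02 1.46000e-02 2.07398e+01] [0.6667256  0.04037604]
4150 [0.6998 0.0053] [3.645000e-01 2.120000e-02 1.017543e+02] [0.69398366 0.03320177]
27.5
```

View pics/w6.png

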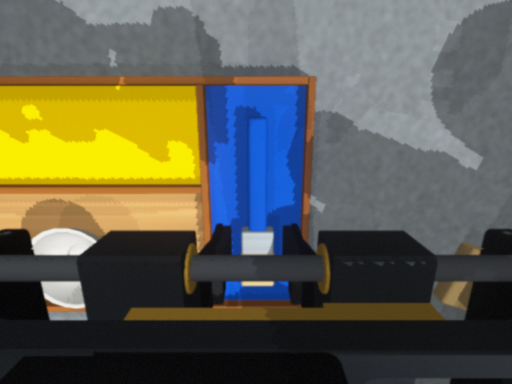

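The brush lies straight and centred in the blue bay, handle at about (258,120–228). Next is the spatula.

```bash
python3 - <<'E'
from h import *
g=[.5752,-.0811]; O=[-90,0,12]
env.move_straight([*g,.03],rate=.12)
print(env.move_straight([*g,-.021],rate=.08,force_limit=6), env.read_state()['position'])
env.gripper_to(0,25); s=env.read_state(); print('grip',s['opening'],s['force'])
if s['opening']<.1: raise SystemExit
env.move_straight([*g,.08],rate=.12)
env.goto([.499,.171,.08],[-90,0,109.2])
f=env.grab_frame("wrist"); s=env.read_state(); print(s['opening'],s['clock'],s['position'])
cv2.imwrite("pics/w7.png",f['image'])
E
```

```text
False [ 0.57564094 -0.08110785 -0.0207329 ]
grip 0.17833277096459393 [-0.40276746  0.86209396  0.75877048]
0.1776673254121022 31.7667 [0.49913695 0.1703026  0.07963154]
```

View pics/w7.png

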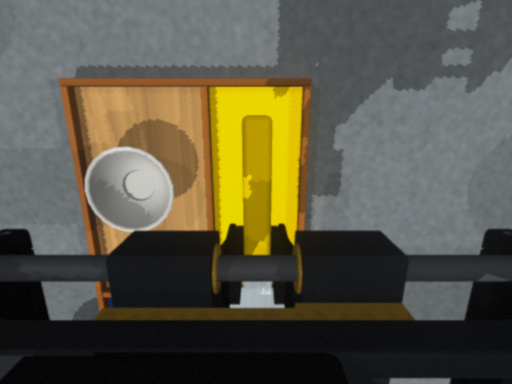

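The spatula is held straight over the middle of the yellow bay. I'll lower it with a force check.

```bash
python3 - <<'E'
from h import *
p=[.499,.171]
env.move_straight([*p,.0],rate=.12)
print(env.move_straight([*p,-.0165],rate=.03,force_limit=3)); s=env.read_state(); print(s['position'],s['force'])
env.gripper_to(.36)
env.move_straight([*p,.1],rate=.12)
env.goto([.40,-.25,.2],[-90,0,17])
f=env.grab_frame("top"); t=env.grab_frame("scene")
for n,g in (("top",f),("scene",t)):
  for th in ("blue_brush","yellow_spatula"):
    for d in env.trace(g,th)[:1]:
      r=rect(g,d['mask'],.015); print(n,th,round(d['score'],2),np.round(r[0],4),np.round(r[1:],4))
print(env.read_state()['clock'])
u,v=px(f,[.5,.24,0])[0].astype(int); a=cv2.resize(f['image'][v-75:v+75,max(u-100,0):max(u-100,0)+200],(400,300),interpolation=cv2.INTER_CUBIC)
u,v=px(t,[.5,.24,0])[0].astype(int); u=min(u,412); b=cv2.resize(t['image'][v-75:v+75,u-100:u+100],(400,300),interpolation=cv2.INTER_CUBIC)
cv2.imwrite("pics/fin.png",np.hstack([a,b]))
E
```

```text
True
[ 0.49885526  0.17096155 -0.01490448] [-0.72214711  0.25495857  4.08300711]
top blue_brush 0.91 [0.5086 0.3278] [ 0.1484  0.0287 15.0957]
top yellow_spatula 0.82 [0.4997 0.1704] [1.467000e-01 3.520000e-02 1.098822e+02]
scene blue_brush 0.56 [0.5096 0.3254] [ 0.1512  0.0337 18.6641]
scene yellow_spatula 0.98 [0.5021 0.1695] [1.483000e-01 3.640000e-02 1.088405e+02]
36.75
```

View pics/fin.png

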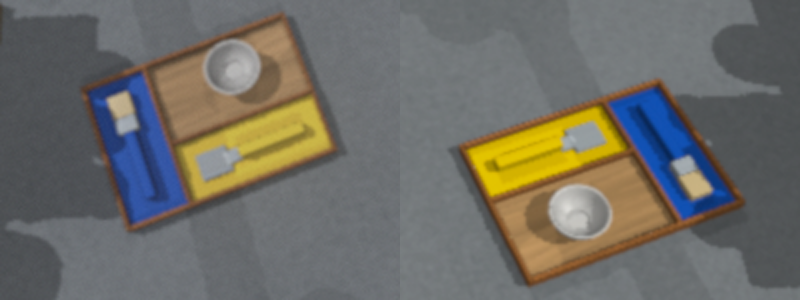

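Both tools lie straight and centred in their bays, the dish is where it was, and the arm is clear. I'm handing in.

```bash
python3 -c "
from workcell import env
env.close_job()"
```

```text
the job is handed in; nothing more can be done
```

The job is handed in: the blue brush lies in the blue bay and, placed second, the yellow spatula lies in the yellow bay. Both were set down until they touched (about 4 N), then released. The arm finished clear of everything at 36.8 s.

- **First grip:** it closed on nothing and the brush did not move. A gentle touch on bare bench showed the real fingertips sit about 24 mm short of the reported TCP. I corrected for that, and both grips then held.
- **Last checks:** in the two fixed cameras, both tools were within about 3 mm of their bay centres. Both pictures show them lying straight, with the dish undisturbed.
- **Disagreement:** the top-camera mask put the brush about 4° off the tray's direction, while the scene camera put it within 0.5°. The brush was set down at the tray's angle and looked straight in the wrist picture, so I took the 4° as mask noise.

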